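# Set up a drive's test fixture with plate, modules and beacon

## Task

Get the bench ready for a test: lower the aluminium plate onto the orange fixture's two locating pins, turned either way round, until it lies flat and fully home. Then stand the power supply upright in the marked bay at the end of the plate nearer the grey test box, the finned heat sink in the bay at the other end, and after both of these the terminal block in the bay between them, all square to the plate. Last of all, stand the signal beacon upright in the black ring on top of the test box; tip nothing over and leave the screwdriver, the tape and the can where they are.

Things in the scene. Friction and masses are not known exactly. Their poses are not given: they have to be found in the camera images.
- fixture: Target, fixed: low orange bar, 46 (x) x 204 (y) x 30 mm high, on the left or right half of the bench. Two steel pins stand 22 mm out of its top: round, 10 mm diameter, at y = +78 mm; diamond, 10 mm in x, 6 mm in y, at y = -78 mm. Their upper 6 mm taper to about 4 mm. Origin: centre of its underside, z up; y along the bar, within 0.3 rad of world y.
- test_box: Target, fixed to the bench: a grey metal box, 120 (x) x 100 (y) x 60 mm high, with three coloured sockets on its front and a thin black printed ring (51 mm inside diameter) at the centre of its flat top. Origin: centre of its underside, z up, so the ring's centre is 60 mm above it.
- plate: Loose aluminium plate lying flat, 60 (x) x 184 (y) x 12 mm thick, 0.35 kg. Origin: centre of its underside, z up. 12 mm through holes at y = +78 and -78 mm. Bays outlined in black on top: end bays centred at y = +46 and -46 mm (55 x 38 mm), middle bay at y = 0 (55 x 30 mm). Grip across the 60 mm width at mid-length. Home, its underside is 30 mm and its top 42 mm above the bench.
- supply: Loose power supply: the tall plain grey plastic module with vent slots in its sides, 52 (x) x 34 (y) x 70 mm high, about 0.22 kg. Origin: centre of its underside, z up. In its bay its x axis lies along the plate's x axis (either way round).
- heat_sink: Loose aluminium heat sink with six upright fins that run along its x, 52 (x) x 34 (y) x 40 mm high, about 0.18 kg. Origin: centre of its underside, z up. In its bay its x axis lies along the plate's x axis (either way round); it can be gripped on the two ends of the fins, 52 mm apart.
- terminal_block: Loose white terminal block with a raised rib along x and brass screws, 52 (x) x 26 (y) x 35 mm high (24 mm high beside the 10 mm wide rib), about 0.09 kg. Origin: centre of its underside, z up. In its bay its x axis lies along the plate's x axis (either way round).
- beacon: Loose signal beacon: upright round lamp with a green and an amber lens between grey ends, 46 mm diameter, 90 mm high, about 0.15 kg. Origin: centre of its underside, z up. Any yaw will do.
- screwdriver: Bystander: a screwdriver 180 mm long lying beyond the targets on the robot's right. Not to be moved.
- tape: Bystander: a black roll of tape, 90 mm diameter, 22 mm high, lying flat beyond the targets; origin at the centre of its underside. Not to be moved.
- spray_can: Bystander: a closed can, 52 mm diameter, 90 mm high, standing beyond the targets on the robot's left; origin at the centre of its underside. Not to be moved.

How it is judged:
By the outcome, as a careful person would: the job done as asked, in the order asked, and still so for the second after the job is handed in, with the robot touching nothing.
It also fails if it takes over 115 s, if anything falls off the work surface, if the arm or the gripper's body presses on something with over 40 N, if the wrist force passes 120 N, or if a joint passes its speed limit or range.

## Robot

A 7-joint arm with a two-finger parallel gripper is mounted at the origin on the work surface. World frame = base frame: x ahead of the robot, y to its left, z up, the work surface at z = 0. Lengths are in m, angles in rad, forces in N, time in s.
With the tool pointing down it reaches from about 0.425 to 0.925 m from the base axis. Payload 6.8 kg.
Tool frame: the origin (TCP) lies at the very end of the fingers, on their centre line; the grasp point (between the pads) lies 19 mm behind it; z points along the fingers, y is the line along which they close (so a half turn about z gives the same grasp; the last joint's range is limited). The gripper opens to 85 mm and grips with 20 to 120 N. Pads are 22 mm wide; open, the fingers measure 114 mm over their backs; the gripper's body (76 mm by 85 mm) begins 54 mm behind the grasp point. The pads swing forward as they close: fully open they stand 13 mm farther back than shut.
Start: joints at [-1.264, 0.477, 0.022, 1.555, -0.011, 1.109, -0.083], TCP at [0.272, 0.618, 0.231] pointing down, gripper open.
Joint ranges: [-2.96, 2.96], [-0.34, 2.1], [-1.41, 1.46], [0.24, 2.44], [-1.37, 4.51], [0.17, 1.92], [-2.96, 2.96]. Speed limits (rad/s): [2.39, 2.39, 3.14, 3.14, 3.14, 3.14, 3.14].

## Interface

Orientations are given as a unit quaternion [w, x, y, z].
In Python, from station import bot gives the robot as it stands.
- The arm moves only by the shell command python3 nudge.py [FORCE], which reads ROWS from standard input. ROWS is one flat JSON list of numbers that holds 1 to 20 rows one after another, with no inner brackets; each row has 5 numbers: dx, dy, dz in m, then a turn about the tool's z in rad, then the opening from 0.0 (shut) to 1.0 (fully open); each row shifts and turns the commanded pose from where the row before left it, along the tool's axes as they then stand; what a row does not reach is not made up. A row lasts 1/10 s, in which the tool goes at most 0.05 m and 0.15 rad, less where a joint would pass 70% of its speed; a pose out of reach is approached as far as the arm can. The fingers move at their own pace and stop on an object; FORCE is the grip in N (left out, the last holds). Time passes only in rows, so rows that do not move let the fingers close. It prints the time, the measured TCP pose, the force, the opening and the grip force at its end. Input that does not fit is refused with a message, and nothing moves.
- bot.get_obs(): the state, without advancing time (a new reading comes with each control period).
- bot.read_camera(name): name is "scene" or "top" or "wrist"; returns the picture (400x640x3 uint8, blue, green, red); there is no depth.
- bot.camera_info(name): a dict with "vertical_fov" (degrees; the focal length in pixels is half the picture's height over the tangent of half this angle, whatever the lens; pixels are square), "cx", "cy" (the principal point, pixels), "view" (4x4, takes a point from world to camera coordinates); the wrist camera has in their place "hand_eye" (4x4, takes a point from camera to tool coordinates, whose origin is the TCP and whose axes are the flange's). Camera axes: x right, y up, looking along -z (the intrinsics and any distortion apply to the point x, -y, -z); pixel columns grow to the right and rows downward; lengths in m; the calibration is good to about 2 mm. A picture is of the moment at which its call begins: read the wrist's pose just before it. camera_info takes no time and is no camera call.
- bot.hand_in(): hands the job in; it is judged then, once.
The state is a dict: "t": time; "q": joint angles; "joint_vel": joint speeds; "joint_torque": joint torques, N m; "eef_pos": TCP position; "tool_rot": TCP orientation; "contact_force": force on the tool from outside, world axes, zero at the start; "torque": the same for the moment, N m; "gripper_width": opening from 0.0 (shut) to 1.0 (fully open); "grasp_force": force on a finger pad.
Only numpy, scipy, OpenCV 4.12 (cv2) and the standard library are available. Lean on these libraries where they do the work, as an engineer would, in place of code of your own. Each camera call takes 0.05 s, during which the arm holds its last target. There are 200 camera calls.

## Working session

There is one attempt and no reset: what is moved stays moved. The work goes in short steps, Python scripts to look and compute and a shell command to move; the robot and the scene stay as the last step left them, time stands still between calls to the robot, and variables do not carry over. Pictures are saved under pics/ and viewed, at most 14 in all, crops included, and the job is handed in when it is done.

```bash
ls; mkdir -p pics; python3 - <<'E'
from station import bot
import cv2,numpy as np
np.set_printoptions(precision=4,suppress=True)
o=bot.get_obs();print(o)
for n in ("scene","top","wrist"):
    print(n,bot.camera_info(n))
    cv2.imwrite(f"pics/{n}0.png",bot.read_camera(n))
E
```

```text
nudge.py
pics
station.py
{'t': 0.0, 'q': array([-1.2641,  0.4778,  0.0223,  1.5565, -0.0115,  1.1093, -0.0831]), 'joint_vel': array([ 0.0006, -0.0022,  0.0015,  0.0005, -0.0023, -0.0003, -0.0001]), 'joint_torque': array([  0.0005, -59.6452,   1.6081, -28.1195,   0.0125,   0.0093,
        -0.    ]), 'eef_pos': array([0.2718, 0.6172, 0.2303]), 'tool_rot': array([-0.0001,  0.2059,  0.9786, -0.0009]), 'contact_force': array([-0.5108,  0.4317, -0.4062]), 'torque': array([-0.0187,  0.0349,  0.0101]), 'grasp_force': 0.0, 'gripper_width': 1.0012277323109569}
scene {'vertical_fov': 52.92844633108747, 'cx': 319.3229595545037, 'cy': 202.54661172842523, 'view': array([[-0.6112,  0.7914,  0.0035,  0.3431],
       [-0.6888, -0.5342,  0.4901,  0.3931],
       [ 0.3898,  0.2971,  0.8717, -1.2809],
       [ 0.    ,  0.    ,  0.    ,  1.    ]])}
top {'vertical_fov': 55.90579277914729, 'cx': 312.96600306542064, 'cy': 204.00050570787653, 'view': array([[ 0.011 , -0.9992,  0.0395, -0.0208],
       [ 0.9913,  0.0161,  0.1306, -0.6052],
       [-0.1312,  0.0378,  0.9906, -0.8075],
       [ 0.    ,  0.    ,  0.    ,  1.    ]])}
wrist {'vertical_fov': 65.0458564380302, 'cx': 322.9638433675207, 'cy': 199.22523419840113, 'hand_eye': array([[ 0.0015,  0.9584,  0.2854,  0.0717],
       [ 1.    , -0.0013, -0.001 ,  0.0003],
       [-0.0005,  0.2854, -0.9584, -0.143 ],
       [ 0.    ,  0.    ,  0.    ,  1.    ]])}
```

View images.

View pics/top0.png

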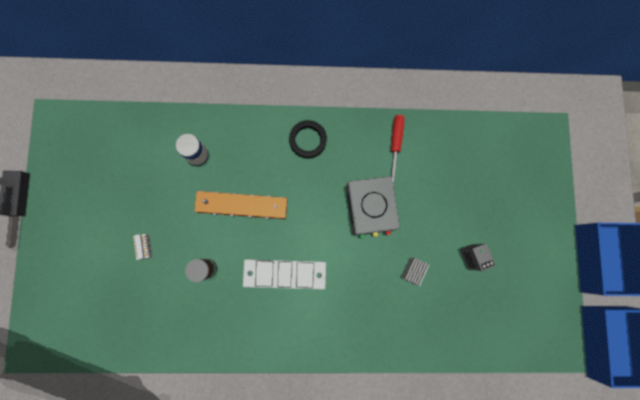

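View pics/scene0.png

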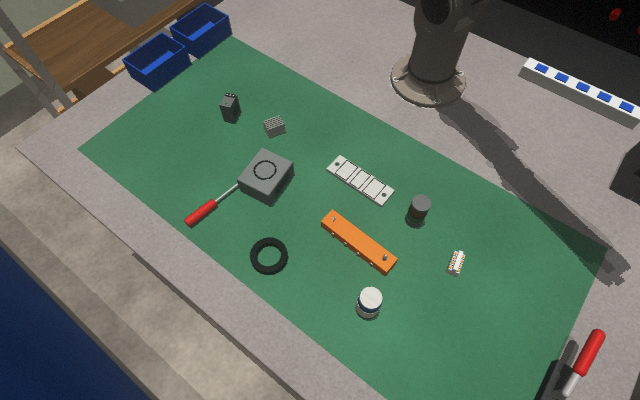

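```bash
cat > h.py <<'E'
from station import bot
import cv2,numpy as np
from scipy.spatial.transform import Rotation as Ro
np.set_printoptions(precision=4,suppress=True)
def pose():
    o=bot.get_obs();q=o["tool_rot"];T=np.eye(4)
    T[:3,:3]=Ro.from_quat([q[1],q[2],q[3],q[0]]).as_matrix();T[:3,3]=o["eef_pos"];return T
def snap(n,name):
    "save picture with its camera->world matrix"
    T=pose();I=bot.camera_info(n)
    M=T@I["hand_eye"] if n=="wrist" else np.linalg.inv(I["view"])
    im=bot.read_camera(n);cv2.imwrite(f"pics/{name}.png",im)
    np.savez(f"pics/{name}.npz",M=M,k=[200/np.tan(np.radians(I["vertical_fov"]/2)),I["cx"],I["cy"]])
    return im
def ray(name,uv):
    d=np.load(f"pics/{name}.npz");f,cx,cy=d["k"];M=d["M"]
    v=M[:3,:3]@np.array([(uv[0]-cx)/f,-(uv[1]-cy)/f,-1]);return M[:3,3],v
def at(name,uv,z):
    c,v=ray(name,uv);return c+v*(z-c[2])/v[2]
def tri(*obs):
    "obs: (name,uv) pairs -> point and ray miss distances"
    A=0;b=0;L=[]
    for n,uv in obs:
        c,v=ray(n,uv);v=v/np.linalg.norm(v);P=np.eye(3)-np.outer(v,v);A=A+P;b=b+P@c;L.append((c,P))
    x=np.linalg.solve(A,b);return x,[np.linalg.norm(P@(x-c)) for c,P in L]
def proj(name,X):
    d=np.load(f"pics/{name}.npz");f,cx,cy=d["k"];p=np.linalg.inv(d["M"])@np.append(X,1)
    return np.array([cx+f*p[0]/-p[2],cy+f*p[1]/p[2]])
def yaw():
    y=pose()[:3,1];return np.arctan2(y[1],y[0])
def go(xyz,ydir=None):
    "tool-axis shift (before turning) and turn about tool z to put TCP at xyz with tool y along angle ydir (mod pi)"
    T=pose();d=T[:3,:3].T@(np.array(xyz)-T[:3,3]);t=0
    if ydir is not None: t=-((ydir-yaw()+np.pi/2)%np.pi-np.pi/2)
    print("go",d.round(4),"turn",round(t,4),"yaw",round(yaw(),4),"p",T[:3,3],"tilt",T[:2,2],"q7",bot.get_obs()["q"][6].round(3))
def crop(name,c,w,hh,s,out):
    im=cv2.imread(f"pics/{name}.png");u,v=int(c[0]-w/2),int(c[1]-hh/2)
    u=max(u,0);v=max(v,0);print(out,"origin",u,v,"scale",s)
    cv2.imwrite(f"pics/{out}.png",cv2.resize(im[v:v+hh,u:u+w],None,fx=s,fy=s,interpolation=cv2.INTER_CUBIC))
E
python3 - <<'E'
from h import *
snap("top","top1");snap("scene","scene1");snap("wrist","wrist1")
pts=dict(term=((142,247),.03),beac=((197,270),.09),pl1=((250,273),.012),pl2=((319,275),.012),fix1=((206,202),.052),fix2=((275,206),.052),ring=((374,204),.06),hs=((417,271),.04),ps=((480,256),.07),can=((188,146),.09),tape=((308,139),.02))
for k,(uv,z) in pts.items(): print(k,at("top1",uv,z), proj("scene1",at("top1",uv,z)))
E
```

```text
term [0.5051 0.3629 0.03  ] [455.3739 259.19  ]
beac [0.4589 0.2249 0.09  ] [420.4998 202.1524]
pl1 [0.4499 0.1267 0.012 ] [383.3232 194.4117]
pl2 [ 0.4468 -0.0291  0.012 ] [336.4041 163.7258]
fix1 [0.6044 0.2228 0.052 ] [383.925  252.7802]
fix2 [0.598  0.0717 0.052 ] [333.4481 215.4944]
ring [ 0.605  -0.1468  0.06  ] [264.0332 169.9012]
hs [ 0.459  -0.2455  0.04  ] [272.9304 122.3145]
ps [ 0.4936 -0.375   0.07  ] [229.3001 101.0463]
can [0.7191 0.2571 0.09  ] [370.3381 295.3991]
tape [0.7623 0.0001 0.02  ] [268.3103 253.3565]
```

View pics/wrist0.png

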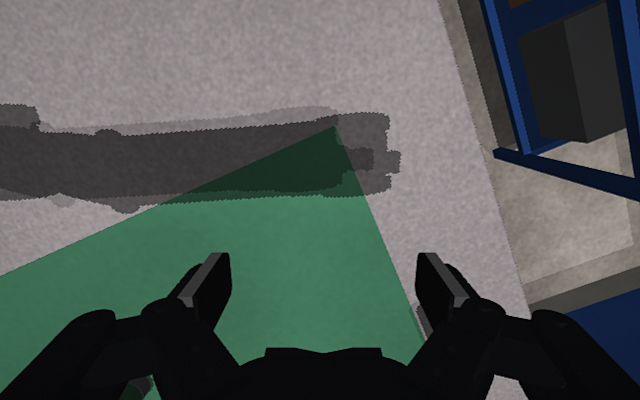

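The top view shows plate (250–319, 274), fixture pins (206,202) and (275,206), ring (374,204), sink (417,271), supply (480,256), beacon (197,270) and terminal (142,247). The scene view agrees with these. The wrist view shows only the mat corner, with the fingers near row 255. The supply end is world -y.

```bash
python3 -c "
from h import *
go([.53,.16,.24],0)"
```

```text
go [-0.4206 -0.3148 -0.0088] turn 1.156 yaw 1.156 p [0.2719 0.6176 0.231 ] tilt [-0.0002 -0.0006] q7 -0.083
```

```bash
echo '[-0.038,-0.0286,-0.001,0,1,-0.038,-0.0286,-0.001,0,1,-0.038,-0.0286,-0.001,0,1,-0.038,-0.0286,-0.001,0,1,-0.038,-0.0286,-0.001,0,1,-0.038,-0.0286,-0.001,0,1,-0.038,-0.0286,-0.001,0,1,-0.038,-0.0286,-0.001,0,1,-0.038,-0.0286,-0.001,0,1,-0.038,-0.0286,0,0,1,-0.038,-0.0286,0,0,1,0,0,0,0.145,1,0,0,0,0.145,1,0,0,0,0.145,1,0,0,0,0.145,1,0,0,0,0.145,1,0,0,0,0.145,1,0,0,0,0.145,1,0,0,0,0.141,1,0,0,0,0,1]' | python3 nudge.py 40
python3 -c "
from h import *
snap('wrist','wA')
go([.49,.04,.24],0)"
```

```text
t: 2.3
eef_pos: [0.5277, 0.1615, 0.2403]
tool_rot: [0.0, 0.707, 0.707, -0.0]
contact_force: [-0.7, -0.9, -0.5]
gripper_width: 0.998
grasp_force: 0.0
go [-0.1214 -0.0381  0.0003] turn 0.0032 yaw 0.0032 p [0.5277 0.1615 0.2403] tilt [ 0. -0.] q7 -0.277
```

View pics/wA.png

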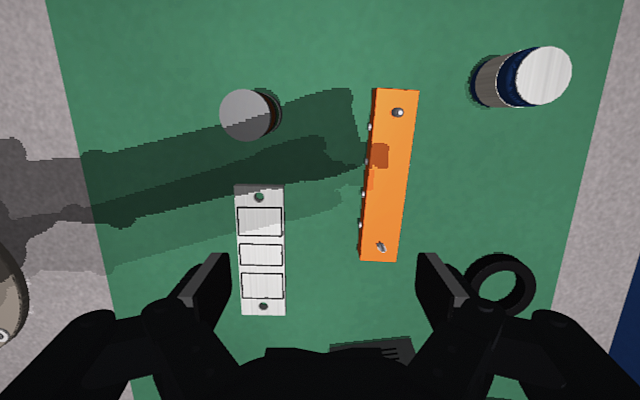

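The wrist view shows plate holes near (259,197) and (263,306), and the pins near (398,112) and (381,246). The beacon top is near (245,115). I'll take a second view lower down for parallax.

```bash
echo '[-0.03,-0.02,0.035,0,1,-0.03,-0.02,0.035,0.003,1,0,0,0,0,1,0,0,0,0,1]' | python3 nudge.py
python3 -c "
from h import *
a=snap('wrist','wB');b=cv2.imread('pics/wA.png')
A=cv2.resize(b[80:320,200:440],None,fx=2.5,fy=2.5,interpolation=2);cv2.imwrite('pics/wA_c.png',A)
"
```

```text
t: 2.75
eef_pos: [0.4872, 0.1009, 0.1701]
tool_rot: [-0.0, 0.708, 0.707, -0.001]
contact_force: [0.9, 0.3, 0.0]
gripper_width: 1.003
grasp_force: 0.0
```

View pics/wB.png

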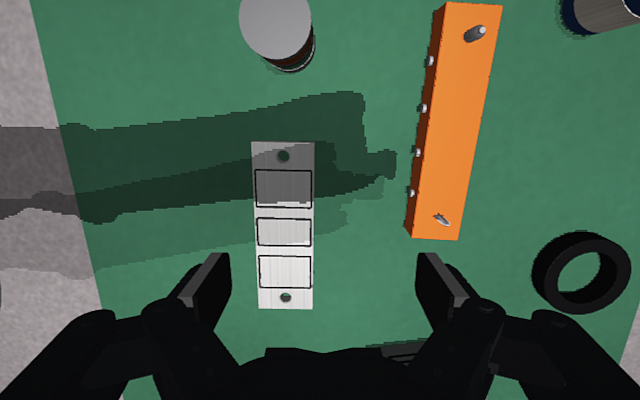

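View pics/wA_c.png

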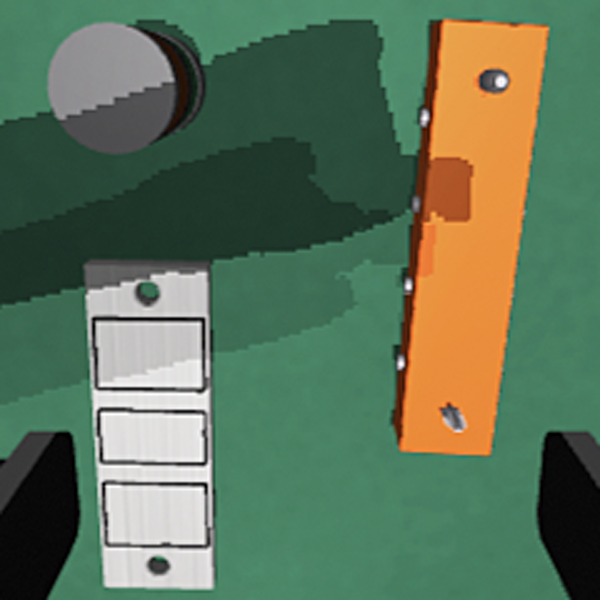

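```bash
python3 - <<'E'
from h import *
P=dict(pTL=((233.8,184.6),(251,142)),pTR=((284.2,184.6),(314,142)),pBR=((285.4,314.6),(313,308.5)),pBL=((241.4,314.6),(257,309.5)),h1=((259,196.7),(283,156)),h2=((263,305.8),(286,297)),
fTL=((376.2,88.6),(447,2)),fTR=((419,91),(503,6)),fBR=((396.2,261.4),(458,240)),fBL=((361.4,260.6),(413,238)))
for k,(a,b) in P.items():
    z=.012 if k[0] in 'ph' else .03
    print(k,*tri(('wA',a),('wB',b)),at('wA',a,z)[:2],at('wB',b,z)[:2])
print(at('wA',(399.4,111.8),.052),at('wA',(384,248.6),.052))
E
```

```text
pTL [0.4171 0.1394 0.0008] [np.float64(5.958161554147019e-05), np.float64(5.958161554156192e-05)] [0.4203 0.1422] [0.4197 0.1406]
pTR [ 0.4794  0.1387 -0.003 ] [np.float64(0.0003977755035534933), np.float64(0.00039777550355354544)] [0.4817 0.1422] [0.4796 0.1406]
pBR [ 0.4769 -0.0434  0.012 ] [np.float64(0.00011642545278843753), np.float64(0.00011642545278843007)] [ 0.4769 -0.0433] [ 0.4769 -0.0435]
pBL [ 0.4066 -0.0668 -0.0189] [np.float64(0.000404259033420871), np.float64(0.0004042590334208826)] [ 0.4159 -0.0433] [ 0.4142 -0.0449]
h1 [0.45   0.1272 0.0126] [np.float64(0.0003083117012494893), np.float64(0.0003083117012495218)] [0.4501 0.1268] [0.4496 0.1272]
h2 [ 0.4483 -0.0236  0.0198] [np.float64(1.548617706359795e-05), np.float64(1.548617706369866e-05)] [ 0.4466 -0.0291] [ 0.4472 -0.0288]
fTL [0.585  0.2514 0.0339] [np.float64(0.00018436198144280798), np.float64(0.00018436198144294551)] [0.5854 0.2517] [0.5865 0.2524]
fTR [0.6309 0.2493 0.0309] [np.float64(4.1571147805132356e-05), np.float64(4.157114780516307e-05)] [0.6312 0.2494] [0.6313 0.2496]
fBR [0.6207 0.0473 0.0289] [np.float64(0.00015479973041589994), np.float64(0.0001547997304159005)] [0.6204 0.048 ] [0.6203 0.0476]
fBL [0.577  0.0483 0.0277] [np.float64(0.00038970293549561415), np.float64(0.00038970293549553376)] [0.5769 0.0491] [0.5761 0.0497]
[0.6066 0.2284 0.052 ] [0.5995 0.076  0.052 ]
```

Plate centre is (0.448, 0.049) with yaw -0.019. Fixture centre is (0.6033, 0.150) with yaw -0.0505 and top z ≈ 0.030.

```bash
echo '[-0.026,-0.0195,0.03,0.02,1,-0.026,-0.0195,0.04,0,1,0,0,0.04,0,1,0,0,0.04,0,1,0,0,0.02,0,1,0,0,0,0,1,0,0,0,0,0.5,0,0,0,0,0.5,0,0,0,0,0.5,0,0,0,0,0.5,0,0,0,0,0.5,0,0,0,0,0.5]' | python3 nudge.py 60
python3 -c "
from h import *
go([.4484,.049,.1],-.019)"
```

```text
t: 4.0
eef_pos: [0.4502, 0.0517, 0.0038]
tool_rot: [0.0, 0.715, 0.699, 0.002]
contact_force: [-2.4, 0.7, 9.2]
gripper_width: 0.67
grasp_force: 61.9
go [-0.0026 -0.0014 -0.0962] turn -0.0031 yaw -0.0221 p [0.4502 0.0517 0.0038] tilt [0.0028 0.0016] q7 0.069
```

```bash
echo '[0,0,-0.03,0,0.5,0,0,-0.04,0,0.5,0.025,0.04,-0.03,0.015,0.5,0.025,0.04,0,0.015,0.5,0.025,0.04,0,0,0.5,0.024,0.03,0,0,0.5,0,0,0,0,0.5,0,0,0,0,0.5,0,0,0,0,0.5]' | python3 nudge.py
python3 -c "
from h import *
im=snap('wrist','wC')
go([.6033,.150,.1],-.0505)
cv2.imwrite('pics/wC_c.png',cv2.resize(im[0:400,170:490],None,fx=1.5,fy=1.5,interpolation=2))
"
```

```text
t: 4.9
eef_pos: [0.5977, 0.1404, 0.0992]
tool_rot: [-0.0, 0.726, 0.688, -0.0]
contact_force: [0.5, -0.5, -2.4]
gripper_width: 0.669
grasp_force: 66.5
go [ 0.01    0.0051 -0.0009] turn -0.0034 yaw -0.0539 p [0.5976 0.1403 0.0991] tilt [-0.0005 -0.0002] q7 -0.13
```

View pics/wC_c.png

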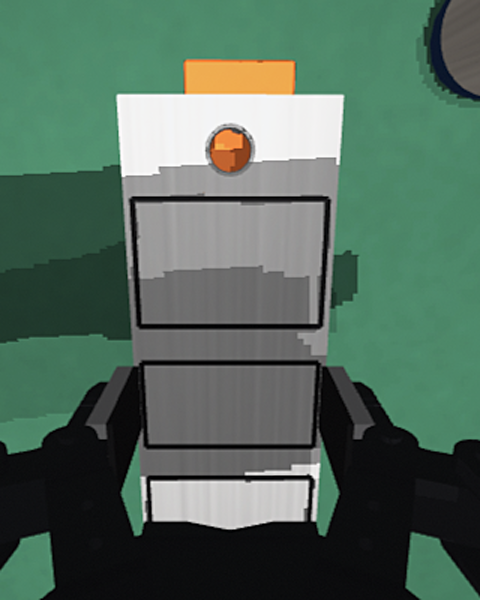

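```bash
python3 - <<'E'
from h import *
from scipy.optimize import least_squares
T=pose();d=np.load('pics/wC.npz')
pts=[((117,95),(-30,92)),((343,95),(30,92)),((231,149),(0,78)),((131,198),(-27.5,65)),((329,198),(27.5,65)),((322,327),(27.5,27)),((137,327),(-27.5,27)),((141,363),(-27.5,15)),((319,363),(27.5,15)),((315,447),(27.5,-15)),((145,447),(-27.5,-15))]
def f(p):
    r=[]
    for (u,v),(a,b) in pts:
        c,s=np.cos(p[3]),np.sin(p[3]);x,y=b/1e3,a/1e3   # tool x = plate y, tool y = plate x
        X=T@np.array([p[0]+c*x-s*y,p[1]+s*x+c*y,p[2],1])
        r+=list(proj('wC',X[:3])-np.array([u/1.5+170-.17,v/1.5-.17]))
    return np.array(r)
s=least_squares(f,[0,0,0,0]);print(s.x,np.abs(s.fun).max());print("tool yaw",yaw())
E
```

```text
[-0.0028  0.0012 -0.009  -0.0013] 1.3490102399041461
tool yaw -0.053854406907128345
```

```bash
python3 - <<'E'
from h import *
l=at('wC',(184/1.5+170,60/1.5),.03);r=at('wC',(295/1.5+170,60/1.5),.03)
print(l,r,(l+r)/2-.102*np.array([np.sin(.0505),np.cos(.0505),0]))
E
echo '[0.013,0.004,0,-0.003,0.5,0,0,0.02,0,0.5,0,0,0.018,0,0.5,0,0,0,0,0.5,0,0,0,0,0.5]' | python3 nudge.py
```

```text
[0.586  0.2525 0.03  ] [0.6313 0.2501 0.03  ] [0.6035 0.1495 0.03  ]
t: 5.45
eef_pos: [0.6032, 0.1543, 0.0609]
tool_rot: [-0.0, 0.725, 0.689, -0.0]
contact_force: [-0.0, 0.2, -2.4]
gripper_width: 0.667
grasp_force: 66.5
```

```bash
echo '[-0.0016,-0.001,0.006,0,0.5,0,0,0.006,0,0.5,0,0,0.005,0,0.5,0,0,0,0,0.5,0,0,0,0,0.5]' | python3 nudge.py; python3 -c "
from h import *
go([.6033,.150,.033],-.0505)"
```

```text
t: 5.95
eef_pos: [0.6022, 0.1524, 0.0436]
tool_rot: [-0.0, 0.725, 0.689, -0.0]
contact_force: [-0.1, -0.3, -3.6]
gripper_width: 0.667
grasp_force: 66.5
go [-0.0023  0.0012  0.0106] turn 0.0004 yaw -0.0501 p [0.6022 0.1524 0.0436] tilt [-0.0002 -0.    ] q7 -0.113
```

```bash
echo '[0,0,0.005,0,0.5,0,0,0.005,0,0.5,0,0,0.001,0,0.5,0,0,0,0,0.5,0,0,0,0,0.5]' | python3 nudge.py; python3 -c "
from h import *
snap('wrist','wD');go([.6033,.150,.033],-.0505);print(bot.get_obs()['torque'])"
```

```text
t: 6.45
eef_pos: [0.6024, 0.1525, 0.0339]
tool_rot: [-0.0, 0.725, 0.689, 0.0]
contact_force: [-6.0, -0.7, 11.5]
gripper_width: 0.667
grasp_force: 68.4
go [-0.0025  0.001   0.0009] turn 0.0004 yaw -0.0501 p [0.6024 0.1525 0.0339] tilt [0.0001 0.0009] q7 -0.107
[-0.1088  1.0274 -0.0345]
```

```bash
echo '[0,0,0,0,1,0,0,0,0,1,0,0,0,0,1,0,0,0,0,1,0,0,-0.03,0,1,0.015,0,-0.05,0,1,0.015,0,-0.05,0,1,0.01,0,-0.02,0,1,0,0,0,0,1,0,0,0,0,1]' | python3 nudge.py
python3 -c "
from h import *
im=snap('wrist','wE');print(pose()[:3,3],bot.get_obs()['contact_force'])
cv2.imwrite('pics/wE_c.png',cv2.resize(im[60:360,200:440],None,fx=2,fy=2,interpolation=2))
"
```

```text
t: 7.5
eef_pos: [0.6039, 0.1912, 0.1782]
tool_rot: [-0.0, 0.724, 0.689, -0.0]
contact_force: [0.0, 0.2, -0.2]
gripper_width: 1.001
grasp_force: 0.0
[0.6034 0.1904 0.1773] [-0.6829 -0.9204 -0.9577]
```

View pics/wE_c.png

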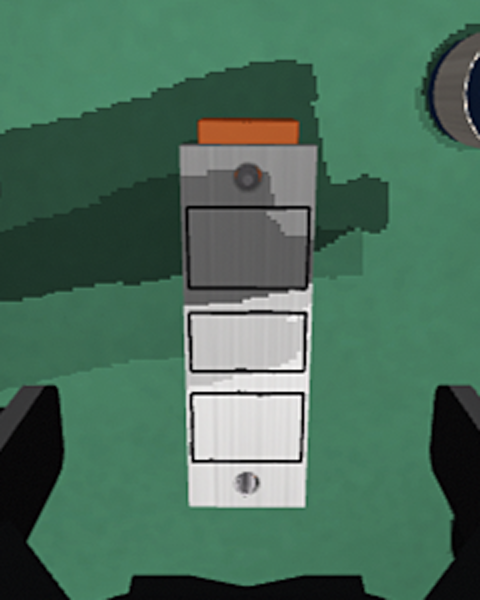

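```bash
cat >> h.py <<'E'
from scipy.optimize import least_squares
def fit(name,pts,o,s,p0,tilt=True):
    "fit planar pattern pose: x,y,z,yaw(,slope along y, slope along x); pts: (crop uv, local xyz mm)"
    def f(p):
        r=[];c,sn=np.cos(p[3]),np.sin(p[3])
        for (u,v),a in pts:
            a=np.array(list(a)+[0]*(3-len(a)))/1e3
            X=[p[0]+c*a[0]-sn*a[1],p[1]+sn*a[0]+c*a[1],p[2]+a[2]+(p[4]*a[1]+p[5]*a[0] if tilt else 0)]
            r+=list(proj(name,X)-np.array([(u+.5)/s-.5+o[0],(v+.5)/s-.5+o[1]]))
        return np.array(r)
    r=least_squares(f,p0[:6 if tilt else 4],loss='soft_l1');return r.x,np.abs(f(r.x)).max()
E
python3 - <<'E'
from h import *
pts=[((180,145),(-30,92)),((317,145),(30,92)),((305,506),(30,-92)),((189,506),(-30,-92))]
for y0,h,vs in((46,19,((187,310,207),(187,308,289))),(0,15,((188,306,313),(190,305,371))),(-46,19,((191,303,393),(192,302,461)))):
    for (a,b,v),sg in zip(vs,(1,-1)): pts+=[((a,v),(-27.5,y0+sg*h)),((b,v),(27.5,y0+sg*h))]
for t in(True,False): print(*fit('wE',pts,(200,60),2,[.603,.15,.042,-.05,0,0],t))
E
```

```text
[ 0.6036  0.1499  0.044  -0.0514  0.0153 -0.0067] 0.6241821835724295
[ 0.6035  0.1496  0.0428 -0.0512] 0.7800776039023845
```

Both holes show their pins. The plate top fits at z ≈ 0.043, with centre (0.6035, 0.1497) and yaw -0.051. The grip height also rose exactly 30.1 mm from bench to home, so the plate is seated. Next is the supply.

```bash
echo '[-0.047,-0.008,-0.006,0,1,-0.047,-0.008,-0.006,0,1,-0.047,-0.008,-0.006,0,1,-0.047,-0.008,-0.006,0,1,-0.047,-0.008,-0.006,0,1,-0.047,-0.008,-0.006,0,1,-0.047,-0.008,-0.006,0,1,-0.047,-0.008,-0.006,0,1,-0.047,-0.008,-0.006,0,1,-0.047,-0.008,-0.006,0,1,0,0,0,0,1,0,0,0,0,1]' | python3 nudge.py
python3 -c "
from h import *
snap('wrist','wF');print(pose()[:3,3])"
echo '[-0.035,0,0.035,0,1,-0.035,0,0.035,0,1,0,0,0,0,1,0,0,0,0,1]' | python3 nudge.py
python3 -c "
from h import *
a=cv2.imread('pics/wF.png');b=snap('wrist','wG');print(pose()[:3,3],yaw())
cv2.imwrite('pics/FG.png',np.vstack([a[50:350],b[50:350]]))"
```

```text
t: 8.75
eef_pos: [0.4989, -0.2758, 0.237]
tool_rot: [-0.001, 0.726, 0.688, -0.001]
contact_force: [-0.0, 0.6, -0.9]
gripper_width: 0.999
grasp_force: 0.0
[ 0.4998 -0.274   0.2369]
t: 9.2
eef_pos: [0.4968, -0.3428, 0.1665]
tool_rot: [-0.002, 0.724, 0.689, -0.001]
contact_force: [0.8, 0.4, 0.2]
gripper_width: 1.002
grasp_force: 0.0
[ 0.4978 -0.3424  0.1677] -0.04808988479457568
```

View pics/FG.png

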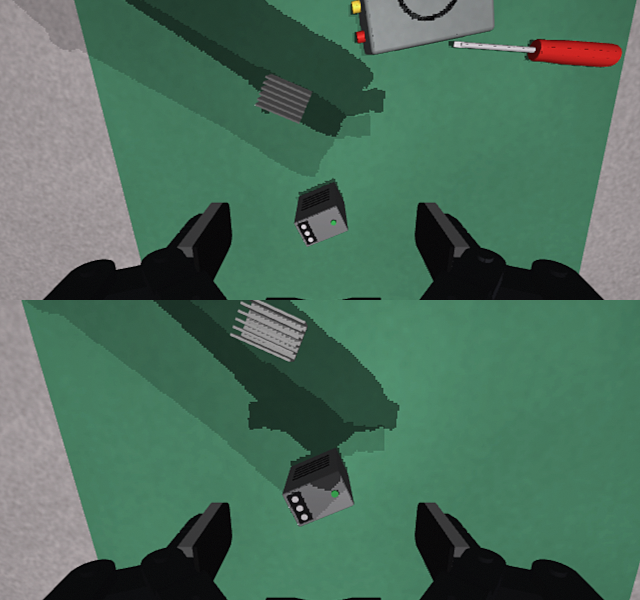

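The composite shows the supply top near (320,275) in F and (318,245) in G, and the heat sink at (285,147) in F. I'll enlarge it.

```bash
python3 -c "
from h import *
a=cv2.imread('pics/wF.png');b=cv2.imread('pics/wG.png')
t=lambda im,u,v:cv2.resize(im[v:v+75,u:u+100],None,fx=4,fy=4,interpolation=2)
cv2.imwrite('pics/z1.png',np.vstack([np.hstack([t(a,272,225),t(b,268,210)]),np.hstack([t(a,235,110),t(b,218,45)])]))"
```

```text
(no output)
```

View pics/z1.png

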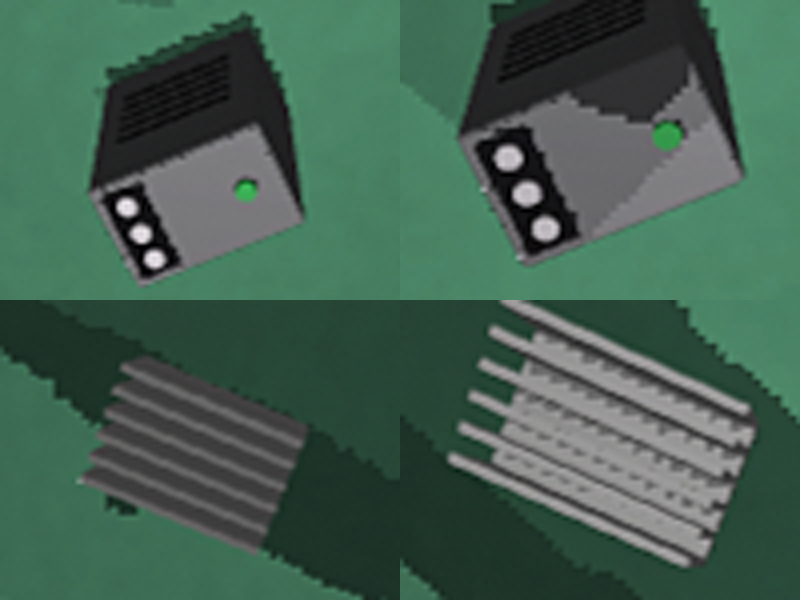

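```bash
python3 - <<'E'
from h import *
def run(F,G,oF,oG,z):
    c=[];d=[]
    for a,b in zip(F,G):
        A=(np.array(a)+.5)/4-.5+oF;B=(np.array(b)+.5)/4-.5+oG
        x,m=tri(('wF',A),('wG',B));c.append(at('wF',A,z)[:2]);d.append(at('wG',B,z)[:2]);print(x,np.array(m))
    for c in map(np.array,(c,d)):
        e=[(c[i]-c[j]) for i,j in((1,0),(2,3))];print(c.mean(0),[(np.linalg.norm(v).round(4),np.arctan2(v[1],v[0]).round(3)) for v in e+[c[0]-c[3],c[1]-c[2]]])
run([(92,190),(258,125),(302,218),(138,285)],[(60,133),(286,47),(345,178),(122,264)],(272,225),(268,210),.07)
run([(128,60),(308,128),(264,252),(82,183)],[(105,0),(350,105),(288,269),(50,163)],(235,110),(218,45),.04)
print(bot.get_obs()['t'])
E
```

```text
[ 0.4632 -0.3755  0.0743] [0.0002 0.0002]
[ 0.5097 -0.3612  0.0684] [0.0002 0.0002]
[ 0.5213 -0.3933  0.064 ] [0.0004 0.0004]
[ 0.4735 -0.4071  0.0724] [0.0002 0.0002]
[ 0.4916 -0.3841] [(np.float64(0.0499), np.float64(0.357)), (np.float64(0.0508), np.float64(0.384)), (np.float64(0.0326), np.float64(1.904)), (np.float64(0.0312), np.float64(1.934))]
[ 0.4916 -0.3843] [(np.float64(0.0504), np.float64(0.34)), (np.float64(0.0515), np.float64(0.359)), (np.float64(0.0329), np.float64(1.903)), (np.float64(0.0319), np.float64(1.936))]
[ 0.4406 -0.2195  0.0323] [0.001 0.001]
[ 0.4879 -0.2409  0.0246] [0.0007 0.0007]
[ 0.4737 -0.2734  0.0357] [0.001 0.001]
[ 0.4273 -0.2506  0.0417] [0.0002 0.0002]
[ 0.4586 -0.2453] [(np.float64(0.0506), np.float64(-0.411)), (np.float64(0.0526), np.float64(-0.423)), (np.float64(0.0355), np.float64(1.108)), (np.float64(0.0361), np.float64(1.164))]
[ 0.4572 -0.2469] [(np.float64(0.0514), np.float64(-0.43)), (np.float64(0.0519), np.float64(-0.458)), (np.float64(0.0329), np.float64(1.106)), (np.float64(0.0343), np.float64(1.123))]
9.25
```

```bash
python3 -c "
from h import *
go([.4916,-.3842,.03],.355)"
```

```text
go [-0.0422 -0.004   0.1376] turn -0.4031 yaw -0.0481 p [ 0.4978 -0.3424  0.1677] tilt [-0.0012  0.0014] q7 0.74
```

```bash
echo '[-0.0422,-0.004,0.02,-0.135,1,0,0,0.02,-0.135,1,0,0,0.01,-0.133,1,0,0,0.04,0,1,0,0,0.0476,0,1,0,0,0,0,1,0,0,0,0,0.3,0,0,0,0,0.3,0,0,0,0,0.3,0,0,0,0,0.3,0,0,0,0,0.3,0,0,0,0,0.3]' | python3 nudge.py 50; python3 -c "
from h import *
go([.4916,-.3842,.03],.355)"
```

```text
t: 10.45
eef_pos: [0.4932, -0.3874, 0.0341]
tool_rot: [0.003, 0.572, 0.82, 0.0]
contact_force: [-0.4, 0.7, 8.6]
gripper_width: 0.601
grasp_force: 53.5
go [ 0.0035 -0.0004  0.0041] turn -0.0018 yaw 0.3532 p [ 0.4932 -0.3874  0.0341] tilt [ 0.0046 -0.0024] q7 1.234
```

```bash
echo '[0,0,-0.03,0,0.3,0,0,-0.045,0.135,0.3,0,0,-0.045,0.135,0.3,0,0,0,0.135,0.3,0.045,0.0075,0,0,0.3,0.045,0.0075,0,0,0.3,0.045,0.0075,0,0,0.3,0.045,0.0075,0,0,0.3,0.045,0.0075,0,0,0.3,0.045,0.0075,0,0,0.3,0.045,0.0075,0,0,0.3,0.045,0.0075,0,0,0.3,0.045,0.0075,0,0,0.3,0.045,0.0075,0,0,0.3,0.02,0.004,0,0,0.3,0,0,0,0,0.3,0,0,0,0,0.3]' | python3 nudge.py; python3 -c "
from h import *
snap('wrist','wH');go([.6012,.1038,.1],-.051)"
```

```text
t: 12.15
eef_pos: [0.5945, 0.0792, 0.1517]
tool_rot: [0.0, 0.725, 0.689, 0.0]
contact_force: [-0.5, -0.2, -1.9]
gripper_width: 0.6
grasp_force: 53.4
go [0.0262 0.0054 0.0517] turn -0.0021 yaw -0.0531 p [0.5944 0.078  0.1517] tilt [ 0.0007 -0.0002] q7 -0.002
```

View pics/wH.png

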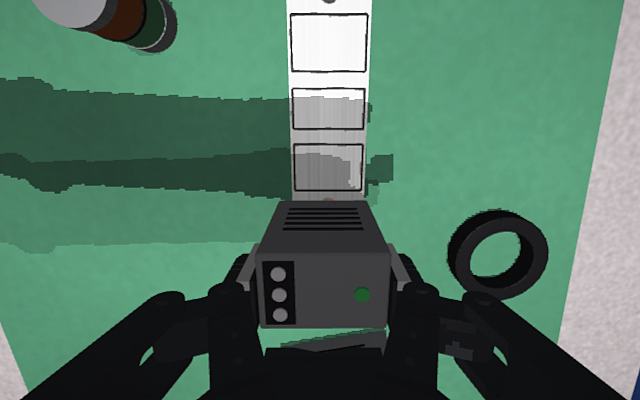

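```bash
python3 - <<'E'
from h import *
Tw=np.eye(4);q=np.load('pics/wH.npz');I=bot.camera_info('wrist')
T=q['M']@np.linalg.inv(I['hand_eye']);Ti=np.linalg.inv(T)
L=lambda uv,tz:(Ti@np.append(at('wH',uv,T[2,3]-tz),1))[:3]
c=[L(u,-.036) for u in((257,254),(389,252.5),(388,328),(259,327))];print(np.array(c),np.mean(c,0))
b=[L(u,.034) for u in((277,201),(366,201))];print(b)
k=[at('wH',u,.042) for u in((294,144),(364,143),(362,190),(294,191))];m=np.mean(k,0);print("bay",m,"tool",Ti@np.append(m,1))
k=[at('wH',u,.042) for u in((292,89),(367,88),(365.5,129),(293,129))];print("mid",np.mean(k,0))
E
```

```text
[[ 0.0193 -0.0237 -0.036 ]
 [ 0.0199  0.0258 -0.036 ]
 [-0.0137  0.0274 -0.036 ]
 [-0.0132 -0.0248 -0.036 ]] [ 0.0031  0.0012 -0.036 ]
[array([ 0.0188, -0.0261,  0.034 ]), array([0.0189, 0.0264, 0.034 ])]
bay [0.6014 0.1034 0.042 ] tool [0.0245 0.0056 0.1098 1.    ]
mid [0.6042 0.1491 0.042 ]
```

```bash
echo '[0.0225,0.005,0,-0.002,0.3,0,0,0.03,0,0.3,0,0,0.03,0,0.3,0,0,0.01,0,0.3,0,0,0,0,0.3,0,0,0,0,0.3]' | python3 nudge.py; python3 -c "
from h import *
go([.6012,.1034,.0763],-.051)"
```

```text
t: 12.8
eef_pos: [0.6015, 0.1002, 0.0821]
tool_rot: [0.001, 0.725, 0.689, 0.001]
contact_force: [-0.9, -0.3, -2.4]
gripper_width: 0.602
grasp_force: 53.2
go [ 0.0032 -0.0004  0.0058] turn -0.0007 yaw -0.0517 p [0.6015 0.1002 0.0821] tilt [ 0.0015 -0.    ] q7 0.015
```

```bash
echo '[0,0,0.004,0,0.3,0,0,0.002,0,0.3,0,0,0,0,0.3,0,0,0,0,0.3]' | python3 nudge.py; python3 -c "
from h import *
go([.6012,.1034,.0763],-.051)"
```

```text
t: 13.2
eef_pos: [0.6015, 0.1013, 0.0761]
tool_rot: [0.0, 0.725, 0.689, 0.001]
contact_force: [-1.1, -0.0, 6.6]
gripper_width: 0.603
grasp_force: 54.0
go [ 0.002  -0.0004 -0.0002] turn 0.0009 yaw -0.0501 p [0.6015 0.1013 0.0761] tilt [0.0018 0.0007] q7 0.02
```

```bash
echo '[0,0,0,0,1,0,0,0,0,1,0,0,0,0,1,0,0,-0.03,0,1,0,0,-0.045,0,1,0,0,-0.025,0,1,-0.0442,-0.0157,0,0,1,-0.0442,-0.0157,0,0,1,-0.0442,-0.0157,0,0,1,-0.0442,-0.0157,0,0,1,-0.0442,-0.0157,0,0,1,-0.0442,-0.0157,0,0,1,-0.0442,-0.0157,0,0,1,-0.0442,-0.0157,0,0,1,0,0,0,0.13,1,0,0,0,0.13,1,0,0,0,0.13,1,0,0,0,0,1]' | python3 nudge.py; python3 -c "
from h import *
im=snap('wrist','wI');go([.458,-.246,.02],-.44)
print(proj('wI',[.458,-.246,.04]))
cv2.imwrite('pics/wI_c.png',cv2.resize(im[150:350,220:440],None,fx=3,fy=3,interpolation=2)[:600])"
```

```text
t: 15.0
eef_pos: [0.4574, -0.2457, 0.1747]
tool_rot: [0.0, 0.845, 0.535, -0.0]
contact_force: [-0.3, -0.5, 0.6]
gripper_width: 0.999
grasp_force: 0.0
go [-0.0001  0.0007  0.1547] turn 0.0027 yaw -0.4373 p [ 0.4574 -0.2455  0.1747] tilt [-0.0004 -0.0002] q7 0.255
[322.642  189.1561]
```

View pics/wI_c.png

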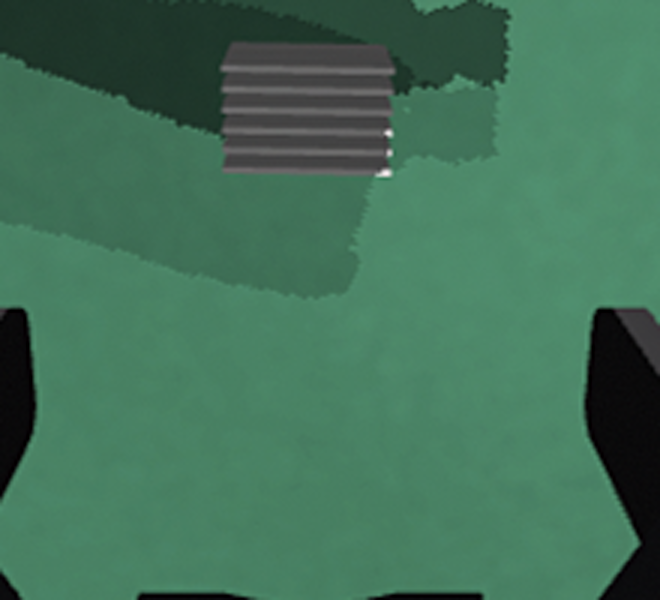

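```bash
echo '[-0.0012,0.0005,0.04,0.02,1,0,0,0.045,0,1,0,0,0.045,0,1,0,0,0.032,0,1,0,0,0,0,1,0,0,0,0,0.3,0,0,0,0,0.3,0,0,0,0,0.3,0,0,0,0,0.3,0,0,0,0,0.3,0,0,0,0,0.3]' | python3 nudge.py 45; python3 -c "
from h import *
go([.458,-.246,.012],-.457)"
```

```text
t: 16.15
eef_pos: [0.4588, -0.2475, 0.0149]
tool_rot: [0.001, 0.85, 0.528, 0.001]
contact_force: [-0.8, 0.3, 7.8]
gripper_width: 0.604
grasp_force: 47.7
go [ 0.001  -0.0014  0.0029] turn -0.0024 yaw -0.4594 p [ 0.4588 -0.2475  0.0149] tilt [ 0.0033 -0.0008] q7 0.455
```

```bash
echo '[0,0,-0.03,0,0.3,0,0,-0.04,-0.136,0.3,0,0,-0.04,-0.136,0.3,0,0,-0.04,-0.136,0.3,0.0477,0.0139,0,0,0.3,0.0477,0.0139,0,0,0.3,0.0477,0.0139,0,0,0.3,0.0477,0.0139,0,0,0.3,0.0477,0.0139,0,0,0.3,0.0477,0.0139,0,0,0.3,0.0477,0.0139,0,0,0.3,0.0477,0.0139,0,0,0.3,0.0477,0.0139,0,0,0.3,0,0,0,0,0.3,0,0,0,0,0.3]' | python3 nudge.py; python3 -c "
from h import *
im=snap('wrist','wJ');go([.6058,.1956,.1],-.051)"
```

```text
t: 17.65
eef_pos: [0.6046, 0.1772, 0.1634]
tool_rot: [0.0, 0.724, 0.69, 0.0]
contact_force: [0.1, -1.4, -1.4]
gripper_width: 0.599
grasp_force: 48.6
go [0.0206 0.0002 0.0634] turn -0.0003 yaw -0.0513 p [0.6045 0.1751 0.1634] tilt [ 0.0004 -0.0005] q7 -0.161
```

View pics/wJ.png

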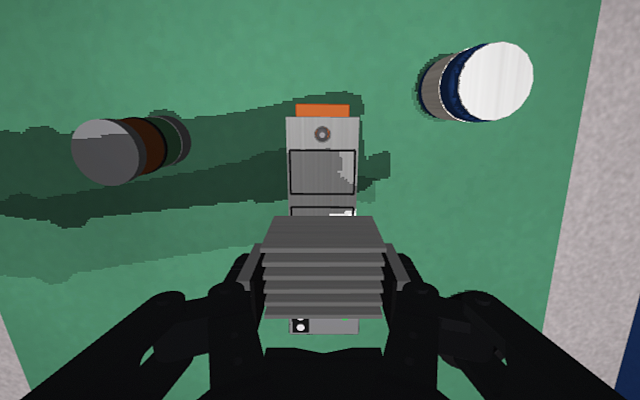

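```bash
python3 - <<'E'
from h import *
q=np.load('pics/wJ.npz');I=bot.camera_info('wrist')
T=q['M']@np.linalg.inv(I['hand_eye']);Ti=np.linalg.inv(T)
L=lambda uv,tz:(Ti@np.append(at('wJ',uv,T[2,3]-tz),1))[:3]
for u,z in(((273,216),.0149),((373,216),.0149),((263,248),-.025),((384,248),-.025),((263,318),-.025),((384,318),-.025)):print(L(u,z))
k=[at('wJ',u,.042) for u in((289,150),(357,150),(356,194),(290,194))];m=np.mean(k,0);print("bay",m,"tool",Ti@np.append(m,1))
E
```

```text
[ 0.0163 -0.0256  0.0149]
[0.0163 0.0278 0.0149]
[ 0.0165 -0.0236 -0.025 ]
[ 0.0166  0.0262 -0.025 ]
[-0.0173 -0.0254 -0.025 ]
[-0.0173  0.0281 -0.025 ]
bay [0.6066 0.1951 0.042 ] tool [0.018  0.0011 0.1214 1.    ]
```

```bash
echo '[0.0197,0,0,0,0.3,0,0,0.04,0,0.3,0,0,0.04,0,0.3,0,0,0.02,0,0.3,0,0,0,0,0.3,0,0,0,0,0.3]' | python3 nudge.py; python3 -c "
from h import *
for i in range(3): go([.6060,.1954,.0569],-.051)"
```

```text
t: 18.3
eef_pos: [0.6062, 0.1943, 0.0638]
tool_rot: [0.0, 0.726, 0.688, 0.0]
contact_force: [0.2, 0.3, -1.4]
gripper_width: 0.595
grasp_force: 48.4
go [ 0.0011 -0.0003  0.0069] turn -0.0024 yaw -0.0534 p [0.6062 0.1943 0.0638] tilt [ 0.0006 -0.0001] q7 -0.13
go [ 0.0011 -0.0003  0.0069] turn -0.0024 yaw -0.0534 p [0.6062 0.1943 0.0638] tilt [ 0.0006 -0.0001] q7 -0.13
go [ 0.0011 -0.0003  0.0069] turn -0.0024 yaw -0.0534 p [0.6062 0.1943 0.0638] tilt [ 0.0006 -0.0001] q7 -0.13
```

```bash
echo '[0.001,0,0.005,-0.002,0.3,0,0,0.0025,0,0.3,0,0,0,0,0.3,0,0,0,0,0.3]' | python3 nudge.py;echo '[0,0,0,0,1,0,0,0,0,1,0,0,0,0,1,0,0,-0.04,0,1,0,0,-0.045,0,1,0,0,-0.045,0,1,0.035,-0.027,0,0,1,0.035,-0.027,0,0,1,0.035,-0.027,0,0,1,0.035,-0.027,0,0,1,0,0,0,0,1,0,0,0,0,1]' | python3 nudge.py; python3 -c "
from h import *
snap('wrist','wK');print(pose()[:3,3])"
echo '[0,0,0.04,0,1,0,0,0.04,0,1,0,0,0,0,1,0,0,0,0,1]' | python3 nudge.py; python3 -c "
from h import *
b=snap('wrist','wL');print(pose()[:3,3],yaw(),bot.get_obs()['t'])
p=[.505,.363,.03];print(proj('wK',p),proj('wL',p))
a=cv2.imread('pics/wK.png')
t=lambda im,n:(lambda c:(print(c),cv2.resize(im[c[1]:c[1]+150,c[0]:c[0]+100],None,fx=4,fy=4,interpolation=2))[1])(np.maximum((proj(n,p)-[50,75]).astype(int),0))
cv2.imwrite('pics/z2.png',np.hstack([t(a,'wK'),t(b,'wL')]))"
```

```text
t: 18.7
eef_pos: [0.6068, 0.1964, 0.057]
tool_rot: [0.0, 0.725, 0.689, 0.001]
contact_force: [-0.7, 0.1, 5.7]
gripper_width: 0.591
grasp_force: 49.5
t: 19.9
eef_pos: [0.504, 0.3424, 0.1852]
tool_rot: [-0.0, 0.723, 0.69, -0.0]
contact_force: [1.2, -1.0, -0.8]
gripper_width: 0.996
grasp_force: 0.0
[0.5052 0.3407 0.1853]
t: 20.35
eef_pos: [0.506, 0.3394, 0.1057]
tool_rot: [0.0, 0.726, 0.688, -0.001]
contact_force: [1.4, 0.1, -0.1]
gripper_width: 1.002
grasp_force: 0.0
[0.5067 0.3403 0.1069] -0.05235299664199875 20.4
[321.8651 162.5019] [318.3544 177.6811]
[271  87]
[268 102]
```

View pics/z2.png

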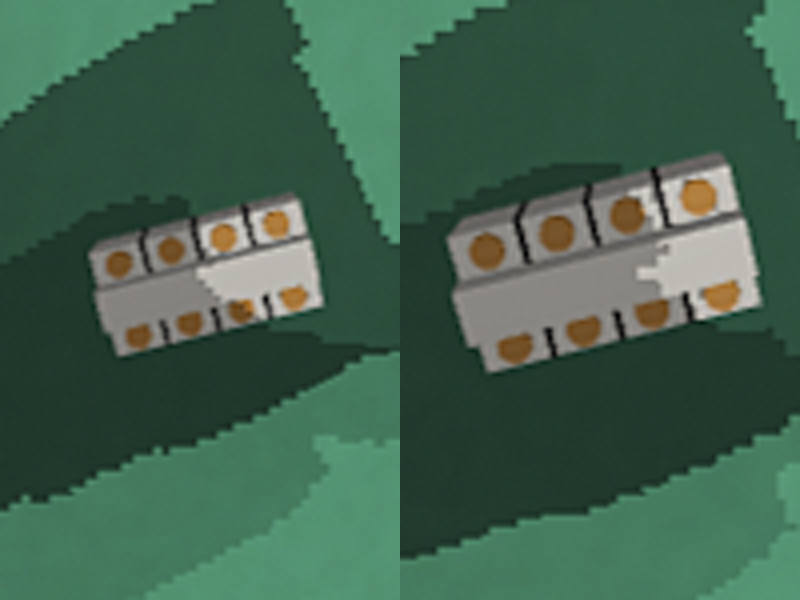

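That was the 14th and last picture. It shows the terminal block at L-crop corners near (52,238), (328,165), (360,303) and (90,372). From here I measure with code.

```bash
python3 - <<'E'
from h import *
L=[((54,240),(-26,13,24)),((328,166),(26,13,24)),((90,372),(-26,-13,24)),((360,303),(26,-13,24)),((57,290),(-26,5,35)),((343,221),(26,5,35))]
K=[((93,256),(-26,13,24)),((300,203),(26,13,24)),((120,356),(-26,-13,24)),((322,305),(26,-13,24)),((98,292),(-26,5,35)),((310,240),(26,5,35))]
print(fit('wL',L,(268,102),4,[.505,.363,0,.19],False))
print(fit('wK',K,(271,87),4,[.505,.363,0,.19],False))
go([.505,.36,.01],.19)
# refresh fixed targets: fixed cameras, saved for later change checks
snap('top','top2');snap('scene','scene2')
E
```

```text
(array([ 0.5058,  0.3669, -0.0042,  0.2004]), np.float64(0.6324266725324605))
(array([ 0.506 ,  0.3668, -0.0051,  0.1996]), np.float64(0.36485423372124615))
go [ 0.0195 -0.0029  0.0969] turn -0.2424 yaw -0.0524 p [0.5067 0.3403 0.1069] tilt [0.0018 0.0004] q7 -0.45
```

```bash
echo '[0.0266,-0.002,0,-0.126,1,0,0,0.015,-0.126,1,0,0,0.045,0,1,0,0,0.034,0,1,0,0,0,0,1,0,0,0,0,0.3,0,0,0,0,0.3,0,0,0,0,0.3,0,0,0,0,0.3,0,0,0,0,0.3,0,0,0,0,0.3]' | python3 nudge.py 35; python3 -c "
from h import *
go([.506,.367,.012],.2)"
```

```text
t: 21.6
eef_pos: [0.506, 0.369, 0.0142]
tool_rot: [0.0, 0.632, 0.775, 0.002]
contact_force: [-0.8, -1.2, 8.5]
gripper_width: 0.598
grasp_force: 37.2
go [-0.002  -0.0005  0.0022] turn 0.0017 yaw 0.2017 p [0.506  0.369  0.0142] tilt [0.0034 0.0031] q7 -0.225
```

```bash
echo '[0,0,-0.03,0,0.3,0,0,-0.04,0.126,0.3,0,0,-0.04,0.126,0.3,0,0,-0.04,0,0.3,0,0,0,0,0.3,0,0,0,0,0.3]' | python3 nudge.py; python3 - <<'E'
from h import *
im=snap('wrist','wM')
T=pose();Ti=np.linalg.inv(T)
print(T[:3,3],yaw())
hsv=cv2.cvtColor(im,cv2.COLOR_BGR2HSV).astype(int)
for v in range(205,330,5):
    print(v,''.join('#' if (hsv[v,u,2]>90 and hsv[v,u,1]<70) else ('o' if 8<hsv[v,u,0]<25 and hsv[v,u,1]>100 else ('g' if 50<hsv[v,u,0]<90 and hsv[v,u,1]>70 else '.')) for u in range(230,420,3)))
for y in(.013,.005,-.005,-.013):
    for z in (.0142-.024,.0142-.035): print(y,z,proj('wM',(T@[y,-.026,z,1])[:3]),proj('wM',(T@[y,.026,z,1])[:3]))
E
```

```text
t: 22.2
eef_pos: [0.5047, 0.3685, 0.1632]
tool_rot: [-0.0, 0.724, 0.689, 0.002]
contact_force: [-0.1, -0.3, -1.9]
gripper_width: 0.605
grasp_force: 37.4
[0.5038 0.368  0.1616] -0.049492586438320156
205 gggggggggggggggggggggggggggggggggggggggggggggggggggggggggggggggg
210 gggggggggggggggggggggggggggggggggggggggggggggggggggggggggggggggg
215 gggggggggggggggggggggggggggggggggggggggggggggggggggggggggggggggg
220 gggggggggggggggggggggggggggggggggggggggggggggggggggggggggggggggg
225 ggggggggggggggg########.#######.#######.########gggggggggggggggg
230 gggggggggggggg########.########.#######..########ggggggggggggggg
235 gggggggggggggg########.########.########.########ggggggggggggggg
240 ggggggggggggg#########.########.########.#########gggggggggggggg
245 gggggggg.....###oo.#######oo###.###oo###.###oo.###.....ggggggggg
250 ggggggg#.....##ooooo##.##oooo##.##oooo##.##ooooo##.....ggggggggg
255 gggg.........##oooo###.##oooo##.##oooo##.###oooo##.........ggggg
260 gg...........#####################################...........ggg
265 gg...........#####################################............gg
270 .
[... 614 characters left out ...]
.
315 ...........gggggggggggggg.gggggggggggggggggggggggggg............
320 ..........ggg........gggg#ggggggggggggggggggggggggggg...........
325 ..........g.oooooooooo..ggggggggggggggggggggggggggggg...........
0.013 -0.0098 [263.1361 240.4714] [374.6066 240.5058]
0.013 -0.020800000000000003 [258.5491 250.8669] [378.6823 250.8926]
0.005 -0.0098 [264.0226 256.05  ] [373.7961 256.0683]
0.005 -0.020800000000000003 [259.5785 267.4666] [377.7432 267.474 ]
-0.005 -0.0098 [265.0933 274.8685] [372.8171 274.868 ]
-0.005 -0.020800000000000003 [260.8187 287.4661] [376.6118 287.4523]
-0.013 -0.0098 [265.9215 289.4245] [372.0599 289.4099]
-0.013 -0.020800000000000003 [261.7756 302.8966] [375.7387 302.867 ]
```

```bash
python3 - <<'E'
from h import *
im=cv2.imread('pics/wM.png');T=np.load('pics/wM.npz')['M']@np.linalg.inv(bot.camera_info('wrist')['hand_eye']);Ti=np.linalg.inv(T)
g=im.astype(int).sum(2)
for v in(265,275,285):
    r=g[v]; print(v,list(r[256:274]//3),list(r[370:392]//3))
for u in(285,300,340): print(u,list(g[216:300,u]//3))
L=lambda uv,tz:(Ti@np.append(at('wM',uv,T[2,3]-tz),1))[:3]
print(L((320,223),.0142),L((320,292),-.0208))
E
python3 -c "
from h import *
go([.6025,.1504,.1],-.051)"
```

```text
265 [np.int64(29), np.int64(7), np.int64(8), np.int64(13), np.int64(11), np.int64(11), np.int64(11), np.int64(11), np.int64(8), np.int64(2), np.int64(79), np.int64(110), np.int64(104), np.int64(102), np.int64(103), np.int64(102), np.int64(103), np.int64(101)] [np.int64(102), np.int64(102), np.int64(102), np.int64(102), np.int64(102), np.int64(102), np.int64(103), np.int64(102), np.int64(104), np.int64(112), np.int64(76), np.int64(13), np.int64(7), np.int64(11), np.int64(12), np.int64(11), np.int64(12), np.int64(11), np.int64(10), np.int64(5), np.int64(47), np.int64(72)]
275 [np.int64(11), np.int64(10), np.int64(11), np.int64(11), np.int64(12), np.int64(8), np.int64(9), np.int64(0), np.int64(42), np.int64(116), np.int64(143), np.int64(137), np.int64(135), np.int64(136), np.int64(136), np.int64(136), np.int64(136), np.int64(135)] [np.int64(135), np.int64(136), np.int64(135), np.int64(136), np.int64(136), np.int64(136), np.int64(136), np.int64(136), np.int64(135), np.int64(136), np.int64(143), np.int64(112), np.int64(40), np.int64(3), np.int64(11), np.int64(10), np.int64(12), np.int64(1
[... 3849 characters left out ...]
p.int64(102), np.int64(102), np.int64(102), np.int64(102), np.int64(101), np.int64(104), np.int64(125), np.int64(139), np.int64(136), np.int64(136), np.int64(136), np.int64(136), np.int64(135), np.int64(136), np.int64(136), np.int64(136), np.int64(135), np.int64(136), np.int64(136), np.int64(135), np.int64(136), np.int64(135), np.int64(135), np.int64(135), np.int64(138), np.int64(135), np.int64(109), np.int64(74), np.int64(104), np.int64(122), np.int64(121), np.int64(121), np.int64(122), np.int64(123), np.int64(123), np.int64(124)]
[ 0.0125 -0.0005  0.0142] [-0.0069 -0.0003 -0.0208]
go [-0.2125  0.1094  0.0614] turn 0.0015 yaw -0.0495 p [0.5038 0.368  0.1616] tilt [-0.0001  0.0008] q7 -0.512
```

```bash
echo '[-0.0425,0.0219,0,0.0015,0.3,-0.0425,0.0219,0,0,0.3,-0.0425,0.0219,0,0,0.3,-0.0425,0.0219,0,0,0.3,-0.0423,0.0218,0,0,0.3,0,0,0,0,0.3,0,0,0,0,0.3,0,0,0,0,0.3]' | python3 nudge.py; python3 -c "
from h import *
snap('wrist','wN');go([.6025,.1506,.0562],-.051)"
```

```text
t: 23.05
eef_pos: [0.6015, 0.1515, 0.1601]
tool_rot: [-0.001, 0.725, 0.689, -0.001]
contact_force: [-0.5, 0.8, -0.3]
gripper_width: 0.601
grasp_force: 37.3
go [-0.0015  0.0012  0.1041] turn 0.0021 yaw -0.0489 p [0.6016 0.1521 0.1603] tilt [-0.002   0.0003] q7 -0.116
```

```bash
echo '[-0.001,0.0008,0.02,0.001,0.3,0,0,0.03,0,0.3,0,0,0.03,0,0.3,0,0,0.015,0,0.3,0,0,0,0,0.3,0,0,0,0,0.3]' | python3 nudge.py; python3 -c "
from h import *
go([.6025,.1506,.0562],-.051)"
```

```text
t: 23.7
eef_pos: [0.6037, 0.1499, 0.067]
tool_rot: [0.0, 0.725, 0.689, 0.0]
contact_force: [0.4, -0.6, -0.7]
gripper_width: 0.595
grasp_force: 37.3
go [ 0.0007 -0.0013  0.0108] turn -0.0006 yaw -0.0516 p [0.6037 0.1499 0.067 ] tilt [0.0006 0.0002] q7 -0.053
```

```bash
echo '[0.0004,-0.0007,0.005,0,0.3,0,0,0.005,0,0.3,0,0,0.0012,0,0.3,0,0,0,0,0.3,0,0,0,0,0.3]' | python3 nudge.py
```

```text
t: 24.2
eef_pos: [0.6032, 0.15, 0.0563]
tool_rot: [-0.0, 0.725, 0.688, 0.001]
contact_force: [-2.2, 0.7, 5.3]
gripper_width: 0.599
grasp_force: 38.0
```

```bash
echo '[0,0,0,0,1,0,0,0,0,1,0,0,0,0,1,0,0,-0.04,0,1,0,0,-0.045,0,1,0,0,-0.045,0,1,0.025,0,0,0,1,0.025,0,0,0,1,0,0,0,0,1,0,0,0,0,1]' | python3 nudge.py
python3 - <<'E'
from h import *
snap('wrist','wO');print(pose()[:3,3])
print(tri(('wA',(244.7,115)),('wJ',(106,152))),at('wA',(244.7,115),.09),at('wJ',(106,152),.09))
# bright/dark map around each placed module: project expected module top outlines and sample
im=cv2.imread('pics/wO.png');R=Ro.from_euler('z',-.051).as_matrix();C=np.array([.604,.1494,.042])
W=lambda x,y,z:C+R@(np.array([x,y,z])/1e3)
for n,y,hx,hy,z in(('supply',-46,26,17,70),('sink',46,26,17,40),('term',0,26,5,35)):
    print(n,[proj('wO',W(a,y+b,z)).round(1).tolist() for a,b in((-hx,hy),(hx,hy),(hx,-hy),(-hx,-hy))])
g=cv2.cvtColor(im,cv2.COLOR_BGR2GRAY);e=cv2.Canny(g,40,100)
ls=cv2.createLineSegmentDetector().detect(g)[0][:,0]
for l in ls:
    if 230<l[0]<400 and 60<l[1]<340 and np.hypot(l[2]-l[0],l[3]-l[1])>28: print(l.round(1))
E
```

```text
t: 25.2
eef_pos: [0.605, 0.2, 0.1848]
tool_rot: [-0.0, 0.725, 0.689, -0.0]
contact_force: [-0.2, -1.3, -0.1]
gripper_width: 0.999
grasp_force: 0.0
[0.6051 0.1988 0.1848]
(array([0.4579, 0.2262, 0.0891]), [np.float64(3.0844843351675677e-05), np.float64(3.0844843351701365e-05)]) [0.4581 0.2262 0.09  ] [0.4585 0.2263 0.09  ]
supply [[290.9, 304.8], [356.1, 304.9], [354.8, 340.3], [292.0, 340.2]]
sink [[291.4, 183.7], [355.9, 183.8], [354.6, 223.3], [292.5, 223.3]]
term [[293.7, 246.9], [353.2, 247.0], [352.9, 257.4], [294.0, 257.3]]
[311.9 260.1 348.1 260. ]
[349.5 262.1 356.7 303.4]
[353.1 246.9 294.4 247. ]
[355.6 219.7 310.6 219.3]
[291.8 236.8 292.8 276.9]
[294.4 170.  353.1 170.1]
[311.  306.9 311.3 336.9]
[230.8 293.8 212.9 329.9]
[289.5 143.1 290.4 191.9]
[354.4 142.  305.6 142. ]
[355.5 179.4 356.  143.1]
[355.6 304.  293.1 303.7]
[291.9 184.9 356.9 185.1]
[345.6 129.5 300.6 129.4]
[288.1 194.1 259.2 198.2]
[360.6 182.2 293.1 182.6]
[291.8 147.4 324.3 143.8]
[238.2 198.4 208.4 202.8]
[350.6 172.5 295.6 172.4]
[299.4 221.9 335.6 221.9]
[296.9 200.2 353.1 200.2]
[343.1 288.3 305.6 288.3]
[354.4 197.6 296.9 197.6]
[296.9 207.7 353.1 207.7]
[296.9 192.6 354.4 192.6]
[354.9 336.9 355.3 306.9]
[301.9 139.4 344.4 139.4]
[356.9 190.  296.9 190. ]
[296.9 215.  353.1 215.1]
[354.4 205.  296.9 205. ]
[305.6 285.6 343.1 285.6]
[354.4 212.4 296.9 212.4]
[306.9 269.4 341.9 269.4]
[341.9 279.4 306.9 279.4]
[341.9 275.6 306.9 275.6]
[314.4 338.1 353.1 338.1]
[305.6 281.9 343.1 281.9]
[343.1 283.7 305.6 283.9]
[341.9 271.9 306.9 271.9]
[306.9 273.1 341.9 273.1]
[306.9 277.7 341.9 277.4]
```

```bash
echo '[0.007,-0.049,0,0,1,0.007,-0.049,0,0,1,0.006,-0.049,0,0,1,0,0,0.03,0,1,0,0,0.04,0,1,0,0,0.04,0,1,0,0,0.035,0,1,0,0,0,0,1,0,0,0,0,0.2,0,0,0,0,0.2,0,0,0,0,0.2,0,0,0,0,0.2,0,0,0,0,0.2,0,0,0,0,0.2]' | python3 nudge.py 40; python3 -c "
from h import *
go([.4575,.2262,.04],-.051)
snap('wrist','wP')"
```

```text
t: 26.65
eef_pos: [0.4607, 0.2277, 0.0422]
tool_rot: [0.0, 0.726, 0.688, 0.002]
contact_force: [-2.6, -1.5, 8.1]
gripper_width: 0.519
grasp_force: 39.5
go [-0.0017 -0.0031  0.0022] turn -0.0019 yaw -0.0529 p [0.4607 0.2277 0.0422] tilt [0.0023 0.0021] q7 -0.256
```

```bash
echo '[0,0,-0.03,0,0.2,0,0,-0.045,0,0.2,0,0,-0.045,0,0.2,0,0,-0.04,0,0.2,-0.0446,0.0183,0,0,0.2,-0.0446,0.0183,0,0,0.2,-0.0446,0.0183,0,0,0.2,-0.0446,0.0183,0,0,0.2,-0.0446,0.0183,0,0,0.2,-0.0446,0.0183,0,0,0.2,-0.0446,0.0183,0,0,0.2,-0.0446,0.0183,0,0,0.2,-0.0446,0.0183,0,0,0.2,0,0,0,0,0.2,0,0,0,0,0.2,0,0,0,0,0.2]' | python3 nudge.py; python3 - <<'E'
from h import *
im=snap('wrist','wQ');T=pose();Ti=np.linalg.inv(T);print(T[:3,3],yaw())
c=proj('wQ',[.605,-.147,.06]);print(c)
g=cv2.cvtColor(im,cv2.COLOR_BGR2GRAY);u0,v0=c.astype(int)-45
G=g[v0:v0+90,u0:u0+90]
for v in range(0,90,4): print(v0+v,' '.join('%3d'%x for x in G[v,::4]))
E
```

```text
t: 28.3
eef_pos: [0.603, -0.1809, 0.2006]
tool_rot: [-0.0, 0.725, 0.689, 0.001]
contact_force: [-0.5, 0.2, -1.5]
gripper_width: 0.516
grasp_force: 41.6
[ 0.603  -0.1804  0.2004] -0.050383647249471857
[322.0148 150.8095]
105  98  98  98  98  98  98  98  97  98  99  99 100 100 100 100 100 100 101  91 151 177 176 176
109  97  99  99  98  99  98  98  99  99  97  97  99 100  99  98  99  99  99 100  99  89 187 177
113  97  98  97  98  99  98  98  99 100  99  97  97  99  98  97  98  99 100 100 100 100 102  85
117  99  98  98  99  98  98  99  99  96  92  78  64  87 103 100  98 100 101 101 100 100  99  99
121  96  99  99  99  99  98 100  22  16  31  22  26  21  17  25  86 100 101 100  99  97 100 101
125  98  98  99  98 100  99  13  13 101  99  97  98  99 100  73  44  52 101  99  99  98  97  99
129  98  97  98  96 100  26  34 101  98  99  99  97  98  98 100  87  15  62  98  98  99  97  98
133  98  98  96 100  39   9  97  96  97  97  95  95  97  97  98  98 106  21  88  98  99  98  98
137  98  96  97  72  33  99  96  97  97  96  96  95  98  96  97  97  96  47  37  97  98  96  98
141  67  69  81 
[... 627 characters left out ...]
  83  19  37  95  94  93  94
169  70  70  68  69  40  76  70  69  70  69  67  69  69  69  69  67  43  36  96  94  93  94  94
173  71  69  69  69  69  38  70  69  68  67  69  69  68  69  68  18  11  56  64  94  93  92  93
177  71  70  69  70  68  70  33  71  67  69  70  69  71  33  18  10  72  66  68  66  95  93  91
181  69  70  69  71  70  70  70  72  53  69  70  45  27  31  60  69  67  68  65  67  63  62  57
185  68  70  69  68  70  69  69  67  67  67  69  69  68  68  66  68  67  67  66  66  64 111 144
189  69  68  68  67  69  69  68  68  68  67  67  67  67  67  66  66  67  67  65  65 119 139 140
193 154  61  67  69  67  69  69  69  68  68  68  65  68  69  67  66  65  65  64 121 142 138 134
```

```bash
python3 - <<'E'
from h import *
from scipy.optimize import least_squares
im=cv2.imread('pics/wQ.png');g=cv2.cvtColor(im,cv2.COLOR_BGR2GRAY)
T=np.load('pics/wQ.npz')['M']@np.linalg.inv(bot.camera_info('wrist')['hand_eye']);Ti=np.linalg.inv(T)
m=np.zeros_like(g);m[112:186,280:362]=255
v,u=np.where((g<45)&(m>0))
P=np.array([at('wQ',(a,b),.06)[:2] for a,b in zip(u,v)])
s=least_squares(lambda p:np.hypot(P[:,0]-p[0],P[:,1]-p[1])-p[2],[.605,-.147,.026],loss='soft_l1',f_scale=.001)
print(len(u),s.x,np.abs(s.fun).max(),"tool",Ti@[s.x[0],s.x[1],.06,1])
for y in(.023,0,-.023): print(y,proj('wQ',(T@[y,0,-.048,1])[:3]),proj('wQ',(T@[y,.023,-.048,1])[:3]),proj('wQ',(T@[y,0,.042,1])[:3]))
hsv=cv2.cvtColor(im,cv2.COLOR_BGR2HSV)
for a in range(185,345,5): print(a,' '.join('%3d'%x for x in g[a,240:412:8]))
E
```

```text
657 [ 0.6032 -0.1472  0.0278] 0.0025440865332558155 tool [ 0.0335 -0.0016  0.1406  1.    ]
0.023 [319.9659 260.1277] [388.5332 260.2084] [321.2495 190.7049]
0 [320.0422 318.4466] [384.5916 318.512 ] [321.2501 225.9107]
-0.023 [320.11   370.3081] [381.0864 370.3611] [321.2507 258.8623]
185 114 113 112  72  68  70  68  70  67  68  69  68  66  68  65  55  53  62 112 106 134 137
190 113 113 112 101 152  68  67  69  68  68  67  67  67  66  64 138 140 139 138 171  99  72
195 112 111 109  94 142 118  65  69  69  64  41  39  67  64 144 115  91 135 124 117 194 211
200 110 109 110 112 144 144 145  63  42  43  44  42  41 114 131 132 130 132 132 134 135 136
205 134 110 110 111 144 144 142  70  43  55  57  58  45  40 134 134 131 134 132 133 134 132
210 130 131 109 111 141 119  85  42  46  39  37  37  37  61  33 131 130 130 133 133 130 131
215 132 130 128 108 111 111 117  52  39  39  38  38  38  36  48 129 130 130 132 132 135 136
220 130 129 129 131 110 109  42  39  38  39  40  39  37  36  35 132 130 129 132 132 135 134
225 131 129 129 131 131 108  51  38  19   9  12  12   7  37  38 113 131 131 13
[... 1429 characters left out ...]
  58  56  56  56  57  58  57  56  57  57  52  12  12  14
310  13  13  13  57  56  57  57  57  57  57  57  57  57  57  56  56  57  57  59  14  14  13
315  15  14  15  57  55  56  57  57  56  57  57  57  57  56  56  57  56  57  53  15  16  14
320  16  15  15  58  57  56  56  57  57  57  56  56  56  56  56  56  57  56  29  15  14  15
325  15  14  15  53  56  56  56  56  56  56  57  55  56  56  56  56  56  56  10  16  13  14
330  16  16  15  41  56  57  56  56  57  56  56  55  56  56  55  57  56  57  13  15  14  15
335  19  16  13  10  56  56  56  55  56  56  56  57  56  56  55  56  56  55  15  15  15  18
340  16  13  13  12  56  57  55  55  56  56  56  55  56  55  55  55  56  55  15  14  15  13
```

```bash
python3 - <<'E'
from h import *
im=cv2.imread('pics/wQ.png');g=cv2.cvtColor(im,cv2.COLOR_BGR2GRAY).astype(int)
T=np.load('pics/wQ.npz')['M']@np.linalg.inv(bot.camera_info('wrist')['hand_eye']);Ti=np.linalg.inv(T)
L=lambda uv,tz:(Ti@np.append(at('wQ',uv,T[2,3]-tz),1))[:2]
B=[(u,next(v for v in range(188,230) if g[v,u]<54)-.5) for u in range(302,338,2)]
D=[(u,next(v for v in range(250,300) if g[v,u]>51 and g[v+1,u]>51)-.5) for u in range(290,352,4)]
for pts,z in((B,.042),(D,-.048)):
    P=np.array([L(p,z) for p in pts])
    s=least_squares(lambda p:np.hypot(P[:,0]-p[0],P[:,1]-p[1])-.023,[0,0],loss='soft_l1',f_scale=.0005);print(s.x,np.abs(s.fun).max(),pts[::4])
go([.6032,-.1472,.102],-.05)
E
```

```text
[-0.0021  0.0006] 0.00034158791192119564 [(302, 199.5), (310, 196.5), (318, 194.5), (326, 194.5), (334, 195.5)]
[-0.0019  0.0013] 0.0002633906866783345 [(290, 273.5), (306, 267.5), (322, 264.5), (338, 266.5)]
go [ 0.033  -0.0015  0.0985] turn -0.0004 yaw -0.0504 p [ 0.603  -0.1804  0.2004] tilt [0.0002 0.0013] q7 0.46
```

```bash
echo '[0.0355,-0.0026,0,0,0.2,0,0,0.03,0,0.2,0,0,0.04,0,0.2,0,0,0.02,0,0.2,0,0,0,0,0.2,0,0,0,0,0.2]' | python3 nudge.py; python3 -c "
from h import *
go([.6022,-.1452,.102],-.05)"
```

```text
t: 28.95
eef_pos: [0.6027, -0.1456, 0.1109]
tool_rot: [0.0, 0.725, 0.689, 0.0]
contact_force: [0.5, -0.6, -1.5]
gripper_width: 0.518
grasp_force: 41.5
go [ 0.0004 -0.0005  0.0089] turn -0.001 yaw -0.051 p [ 0.6027 -0.1456  0.1109] tilt [0.0004 0.0002] q7 0.465
```

```bash
echo '[0,0,0.005,0,0.2,0,0,0.003,0,0.2,0,0,0.0015,0,0.2,0,0,0,0,0.2,0,0,0,0,0.2]' | python3 nudge.py
```

```text
t: 29.45
eef_pos: [0.603, -0.1467, 0.1023]
tool_rot: [0.0, 0.725, 0.688, 0.001]
contact_force: [-2.1, 1.4, 8.0]
gripper_width: 0.517
grasp_force: 41.6
```

```bash
echo '[0,0,0,0,1,0,0,0,0,1,0,0,0,0,1,0,0,-0.03,0,1,0,0,-0.045,0,1,0,0,-0.045,0,1,-0.02,-0.01,-0.03,0,1,0,0,0,0,1,0,0,0,0,1]' | python3 nudge.py; python3 - <<'E'
from h import *
im=snap('wrist','wR');snap('top','top3');snap('scene','scene3')
g=cv2.cvtColor(im,cv2.COLOR_BGR2GRAY).astype(int)
c=proj('wR',[.6032,-.1472,.06]);t=proj('wR',[.6032,-.1472,.15]);print(pose()[:3,3],c,t)
for a in range(int(t[1])-75,int(c[1])+130,5): print(a,' '.join('%3d'%x for x in g[a,int(c[0])-64:int(c[0])+65:5]))
E
```

```text
t: 30.35
eef_pos: [0.5912, -0.1666, 0.2512]
tool_rot: [0.0, 0.726, 0.688, 0.001]
contact_force: [-0.5, -0.5, -0.3]
gripper_width: 0.999
grasp_force: 0.0
[ 0.5908 -0.1649  0.2491] [331.8751 157.4261] [335.176  175.1755]
100  67  66  67  67  66  66  67  65  64  63  64  63  62  63  61  60  93  54  52  58  48  78 121 107 108 111
105  65  66  66  66  65  64  64  65  64  63  63  62  61  63  57  24  48  71 135 146 157 150 156  90 112 112
110  65  65  65  66  65  66  65  65  65  60  24  46  72  75  79  84  84  84  83  74 155 151 152 103 112 111
115  66  67  66  67  66  44  41  67  73  78  83  83  83  83  83  84  83  84  84  83  82 156 154  89 112 110
120  66  51  62  71  79  84  82  82  81  82  84  82  80  83  84  83  82  84  81  83  82  73 144 123 108 109
125  61  82  83  82  82  82  81  81  80  82  84  84  83  81  82  82  82  82  85  85  84  85 157 134 110 113
130  46  71  83  82  81  83  82  82  82  81  83  67  23   5   4  76  83  84  83  82  82  75 154 148 110 111
135  48  50  83  82  82  83  82  83  82  85   8  31  86  84  86  49   6  81  83  83  77 159 151 152 112 110
140  46  48  59  
[... 2522 characters left out ...]
 109 111 110 108 108 109 108 107 110 107 108 108 109
260 111 111 109 111 110 110 110 110 111 111 111 112 111 111 109 108 109 107 107 108 108 108 106 108 109 109
265 110 111 110 108 110 110 111 110 110 111 111 112 110 112 108 108 108 108 105 107 108 107 105 109 107 106
270 109 112 112 109 111 109 112 110 110 111 110 110 109 110 110 105 104 106 107 106 105 106 105 105 107 105
275 111 110 112 110 110 110 111 110 110 110 111 111 107 110 106 106 106 107 106 106 107 105 106 105 105 105
280 111 110 111 111 110 109 110 112 109 112 108 108 110 109 107 106 105 106 106 104 105 104 105 105 106 107
285 110 110 110 110 110 110 109 111 112 111 108 107 110 109 106 104 107 105 106 106 104 105 104 102 105 104
```

```bash
python3 - <<'E'
from h import *
im=cv2.imread('pics/wR.png');g=cv2.cvtColor(im,cv2.COLOR_BGR2GRAY).astype(int)
for a in (134,137,140,143,146): print(a,g[a,305:362].tolist())
# ring from columns outside beacon: dark pixels in far half
v,u=np.where(g<20);k=(v>125)&(v<150)&(u>295)&(u<368)
P=np.array([at('wR',p,.06)[:2] for p in zip(u[k],v[k])]);d=np.hypot(*(P-[.6032,-.1472]).T);P=P[(d>.0245)&(d<.031)]
s=least_squares(lambda p:np.hypot(*(P-p[:2]).T)-p[2],[.6032,-.1472,.0265],loss='soft_l1',f_scale=.0005);print('ring',s.x,len(P))
E=[]
for q in range(314,352,3):
    col=g[:,q];v0=next(v for v in range(126,150) if col[v]<25)      # ring
    v1=next((v for v in range(v0,150) if col[v]>60),None)
    if v1 is None: continue
    v2=next(v for v in range(v1,155) if col[v]<62 and col[v+1]<62);E.append((q,v2-.5))
Q=np.array([at('wR',e,.06)[:2] for e in E]);s=least_squares(lambda p:np.hypot(*(Q-p).T)-.023,[.6032,-.1472],loss='soft_l1',f_scale=.0005);print('base',s.x,np.abs(s.fun).max(),E)
E
```

```text
134 [82, 81, 83, 84, 84, 83, 83, 83, 84, 87, 70, 36, 14, 7, 9, 6, 9, 5, 12, 20, 35, 54, 68, 70, 81, 92, 92, 91, 90, 89, 90, 84, 58, 41, 34, 29, 24, 13, 9, 7, 7, 19, 33, 53, 70, 83, 87, 84, 84, 84, 83, 83, 84, 83, 84, 82, 82]
137 [80, 81, 82, 82, 84, 85, 81, 61, 26, 6, 11, 9, 13, 17, 36, 74, 88, 85, 85, 85, 86, 82, 77, 77, 75, 60, 42, 41, 54, 61, 60, 69, 76, 77, 80, 83, 85, 86, 89, 77, 40, 15, 12, 7, 10, 8, 2, 55, 84, 83, 82, 81, 81, 82, 83, 83, 83]
140 [81, 81, 82, 86, 70, 28, 5, 10, 9, 8, 48, 82, 88, 86, 87, 71, 51, 44, 36, 34, 36, 51, 60, 73, 86, 76, 70, 63, 55, 63, 71, 57, 45, 46, 64, 64, 51, 40, 40, 65, 81, 86, 92, 72, 31, 8, 7, 7, 1, 36, 75, 85, 82, 82, 82, 82, 82]
143 [82, 80, 81, 50, 4, 8, 10, 15, 59, 84, 81, 78, 62, 40, 36, 41, 48, 46, 36, 28, 30, 29, 21, 15, 13, 11, 11, 11, 11, 11, 11, 15, 19, 16, 14, 14, 17, 22, 31, 54, 76, 68, 52, 66, 83, 76, 55, 26, 6, 9, 3, 28, 66, 81, 82, 80, 81]
146 [61, 42, 11, 8, 10, 12, 37, 55, 56, 55, 47, 41, 49, 48, 34, 27, 22, 12, 12, 18, 24, 26, 25, 23, 25, 27, 25, 27, 25, 27, 26, 27, 25, 24, 27, 26, 26, 24, 24, 22, 22, 17, 9, 34, 52, 71, 85, 72, 48, 23, 9, 11, 1, 55, 83, 80, 73]
ring [ 0.6033 -0.147   0.0276] 207
base [ 0.6031 -0.1486] 0.001594712574193833 [(314, 145.5), (317, 143.5), (320, 141.5), (323, 139.5), (326, 137.5), (329, 137.5), (332, 136.5), (335, 136.5), (338, 137.5), (341, 138.5), (344, 142.5), (347, 144.5), (350, 146.5)]
```

```bash
python3 - <<'E'
from h import *
g=cv2.cvtColor(cv2.imread('pics/wR.png'),cv2.COLOR_BGR2GRAY).astype(int)
E=[]
for q in range(322,352,3):
    E.append((q,next(v for v in range(144,160) if g[v,q]>55)-.5))
for q in range(320,350,3):
    v=next(v for v in range(190,215) if g[v,q]>75);E.append((q,v-.5))
for a in range(178,196,4): E.append((next(u for u in range(345,380) if g[a,u]>90)-.5,a))
Q=np.array([at('wR',e,.15)[:2] for e in E]);s=least_squares(lambda p:np.hypot(*(Q-p[:2]).T)-p[2],[.6032,-.1472,.023],loss='soft_l1',f_scale=.0005);print(s.x,np.abs(s.fun).max(),E)
E
```

```text
[ 0.6037 -0.1484  0.0231] 0.004832882577407761 [(322, 151.5), (325, 149.5), (328, 148.5), (331, 148.5), (334, 147.5), (337, 147.5), (340, 148.5), (343, 148.5), (346, 143.5), (349, 143.5), (320, 199.5), (323, 201.5), (326, 202.5), (329, 203.5), (332, 204.5), (335, 204.5), (338, 204.5), (341, 203.5), (344, 203.5), (347, 201.5), (364.5, 178), (363.5, 182), (362.5, 186), (361.5, 190), (358.5, 194)]
```

The beacon is upright and inside the ring but about 1.5 mm off centre in -y. I'll regrip it and shift it.

```bash
echo '[0.02,0.01,0.03,0,1,0,0,0,0,1,0,0,0.04,0,1,0,0,0.04,0,1,0,0,0.037,0,1,0,0,0,0,1,0,0,0,0,0.2,0,0,0,0,0.2,0,0,0,0,0.2,0,0,0,0,0.2,0,0,0,0,0.2,0,0,0,0,0.2]' | python3 nudge.py 40; python3 -c "
from h import *
o=bot.get_obs();print(o['eef_pos'],o['contact_force'])"
echo '[0,0,-0.006,0,0.2,0,0,0,0,0.2,0.0015,0,0,0,0.2,0,0,0,0,0.2,0,0,0.005,0,0.2,0,0,0.0015,0,0.2,0,0,0,0,0.2,0,0,0,0,0.2]' | python3 nudge.py
```

```text
t: 31.7
eef_pos: [0.6036, -0.1472, 0.1061]
tool_rot: [0.001, 0.725, 0.688, 0.001]
contact_force: [-0.3, 0.1, 5.8]
gripper_width: 0.518
grasp_force: 39.8
[ 0.6036 -0.1472  0.1061] [-0.275   0.0994  5.7908]
t: 32.5
eef_pos: [0.6029, -0.1453, 0.1054]
tool_rot: [0.0, 0.725, 0.688, 0.001]
contact_force: [-7.5, 3.7, 20.6]
gripper_width: 0.522
grasp_force: 40.1
```

```bash
echo '[0,0,-0.002,0,0.2,0,0,0,0,0.2,0,0,0,0,1,0,0,0,0,1,0,0,0,0,1,0,0,-0.03,0,1,0,0,-0.045,0,1,0,0,-0.04,0,1,-0.02,-0.01,-0.03,0,1,0,0,0,0,1,0,0,0,0,1,0,0,0,0,1]' | python3 nudge.py; python3 - <<'E'
from h import *
snap('wrist','wS');snap('scene','scene4');snap('top','top4')
g=cv2.cvtColor(cv2.imread('pics/wS.png'),cv2.COLOR_BGR2GRAY).astype(int)
v,u=np.where(g<20);P=np.array([at('wS',p,.06)[:2] for p in zip(u,v) if 100<p[1]<152 and 280<p[0]<380]);d=np.hypot(*(P-[.6033,-.147]).T);P=P[(d>.0245)&(d<.031)&(P[:,1]>-.145)]
s=least_squares(lambda p:np.hypot(*(P-p[:2]).T)-.0276,[.6032,-.1472],loss='soft_l1',f_scale=.0005);print('ring',s.x,len(P))
c=proj('wS',[.6033,-.147,.15]).astype(int);print(c)
E=[]
for q in range(c[0]-12,c[0]+10,3):
    a=next((v for v in range(c[1]-32,c[1]-10) if g[v,q]>55 and g[v+3,q]>55 and g[v-2,q]<45),None)
    if a: E.append((q,a-.5))
    a=next((v for v in range(c[1]+15,c[1]+40) if g[v,q]>75),None)
    if a: E.append((q,a-.5))
Q=np.array([at('wS',e,.15)[:2] for e in E]);s=least_squares(lambda p:np.hypot(*(Q-p).T)-.0231,[.6032,-.1472],loss='soft_l1',f_scale=.0005);print('top',s.x,np.abs(s.fun).max(),E)
# change of everything else between views of fixed cameras
for n in('top','scene'):
    D=cv2.absdiff(cv2.imread(f'pics/{n}1.png'),cv2.imread(f'pics/{n}4.png')).max(2)
    for k,p,r in(('can',(.72,.257,.045),18),('tape',(.762,0,.01),18),('driver',(.75,-.21,.01),25)):
        a,b=proj(n+'1',p).astype(int);print(n,k,(D[b-r:b+r,a-r:a+r]>40).sum())
E
```

```text
t: 33.7
eef_pos: [0.5909, -0.1635, 0.2487]
tool_rot: [-0.001, 0.725, 0.689, -0.0]
contact_force: [-0.1, 0.1, -0.2]
gripper_width: 1.002
grasp_force: 0.0
ring [ 0.6032 -0.1466] 161
[336 179]
top [ 0.6037 -0.1465] 0.0005732811860563354 [(324, 152.5), (324, 203.5), (327, 151.5), (327, 205.5), (330, 150.5), (330, 205.5), (333, 149.5), (333, 206.5), (336, 149.5), (336, 206.5), (339, 149.5), (339, 206.5), (342, 150.5), (342, 205.5), (345, 150.5), (345, 205.5)]
top can 0
top tape 0
top driver 323
scene can 0
scene tape 0
scene driver 0
```

```bash
python3 -c "
from station import bot
print(bot.hand_in())"
```

```text
the job is handed in; nothing more can be done
None
```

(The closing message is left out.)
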